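# Start the press screw in its boss

### The job

On the jeweller's small hand press, swing the clamp arm up over centre and down onto the copper blank, then start the press screw by its crank handle: turn it backward (anticlockwise from above) until you feel it drop off the thread end, then forward (clockwise) one full turn from that drop. Finish while still holding the crank handle gripped and still, with the screw started one turn; do not let go, leave the clamp down on the blank, and leave everything else on the bench where it is.

Things in the scene. Friction and masses are not known exactly. Their poses are not given: they have to be found in the camera images.
- press: fixed hand press: steel base 150 x 340 x 20 mm, origin at its underside, z up, y along its length, x across (away from the robot at yaw 0; yaw up to 0.4 either way). At y = +85 mm a round boss 48 mm across, top 100 mm above the bench, overhangs from a column at x = 47 to 77 mm and carries the upright screw. At y = -112 mm the clamp bracket, 70 mm high. Between them the blank in a low nest
- clamp_pivot (a point): the clamp arm's hinge axis, fixed on the press, 56 mm above the bench; the hinge lies along the press's x
- clamp_grip (a point): middle of the black round grip (22 mm thick, 36 mm long) at the free end of the clamp arm, 114 mm from the hinge along the arm; the arm itself is a steel bar 14 mm wide and 12 mm thick. It swings in the press's y-z plane
- clamp (a joint): clamp arm angle, rad: 0 level towards the press's +y with its pad on the blank; 1.57 upright (dead centre); 2.0 leaning back to the press's -y on its stop, where it starts. A well damped hinge: past dead centre its own weight carries it down in about 1 s. Pushing it at the grip takes 1 to 3 N
- blank: flat copper bar 30 x 140 x 6 mm, loose, lying in the nest on the press base along the press's y, underside 20 mm above the bench; origin at the centre of its underside
- screw_top (a point): point on the screw's axis at the top face of its hub and crank arm, 137 mm above the bench when screw_rise is 0; rises and falls with the screw
- screw (a joint): turn of the screw, rad, growing anticlockwise from above (backward). At 0 the crank arm points to the press's -x from the axis. It starts at -1.0 to 0.6. Turns easily (about 1 N at the handle), stays where it is left. The value at which the thread starts differs every time (1.2 to 2.7): it must be felt or seen
- screw_rise (a joint): height of the screw, m; right-hand thread, 8 mm pitch. 0 = crest of the thread end. Starts loose, 1 to 5 mm below. Turned backward it climbs and, after 35 to 215 degrees, drops 8 mm at once off the crest, to -0.008; forward from there it is drawn down 8 mm per turn, to -0.016 after one. Backward past the drop it climbs again and stops after 80 degrees. Forward before the drop it jams: do not force it
- handle: upright round wooden crank handle, 22 mm across, 36 mm high; origin at its centre, 31 mm above the crank arm's top face, 50 mm from the screw's axis. It spins freely on its pin, so the gripper need not turn with the crank, and floats on soft springs 19 mm up or 10 mm down the pin: with the handle held at one height the screw can still rise and drop. The pin's 16 mm cap ends 42 mm above the centre
- bezel: bystander: brass ring 28 mm across, 10 mm high, standing loose on the press base at the robot's side of the blank; origin at its underside
- hammer: bystander: hammer lying at the left, 220 mm long
- jar: bystander: glass jar 56 mm across, 60 mm high, behind the press
- wood_block: bystander: wooden block 90 x 60 x 30 mm behind the press
- graver: bystander: screwdriver-like hand tool 150 mm long, lying at the right
- tweezers: bystander: steel tweezers 130 mm long lying near the robot on the left
- wax_tin: bystander: round tin 60 mm across, 22 mm high, near the robot on the right
Things that resemble listed ones, but are neither listed nor needed, are in the scene too. Of the things like the blank, leave any that is red or white; of the rest the smaller one is meant.

How it is judged:
By the outcome, as a careful person would: the job done as asked, in the order asked, and still so for the second after the job is handed in, while the arm keeps its last pose, push and grip.
It also fails if it takes over 53 s, if anything falls off the work surface, if the arm or the gripper's body presses on something with over 40 N, if the wrist force passes 120 N, or if a joint passes its speed limit or range.

### The arm

A 7-joint arm with a two-finger parallel gripper is mounted at the origin on the work surface. World frame = base frame: x ahead of the robot, y to its left, z up, the work surface at z = 0. Lengths are in m, angles in degrees, forces in N, time in s.
With the tool pointing down it reaches from about 0.35 to 0.9 m from the base axis. Payload 8.1 kg.
Tool frame: the origin (TCP) lies on the mounting face of the last link; the fingertips stand 173 mm ahead of it and the grasp point (between the pads) lies 155 mm ahead of it; z points along the fingers, y is the line along which they close (so a half turn about z gives the same grasp; the last joint's range is limited). The gripper opens to 85 mm and grips with 20 to 120 N. Pads are 22 mm wide; open, the fingers measure 114 mm over their backs; the gripper's body (76 mm by 85 mm) begins 54 mm behind the grasp point. The pads swing forward as they close: fully open they stand 13 mm farther back than shut.
Start: joints at [-70.909, 24.895, 1.432, 90.138, -0.665, 64.973, -4.303], TCP at [0.264, 0.567, 0.405] pointing down, gripper open.
Joint ranges: [-149.89, 149.89], [-25.12, 119.58], [-72.63, 75.52], [4.76, 147.25], [-75.54, 255.54], [6.69, 114.76], [-157.13, 157.13]. Speed limits (degrees/s): [127.2, 127.2, 172.46, 172.46, 180, 180, 180].

### API

Orientations are given as a 3x3 rotation matrix whose columns are the frame's x, y, z axes.
In Python, from cell import sensors, viewer, order, spotter gives the robot as it stands.
- The arm moves only by the tool arm_command, never from a script. Its argument "increments" is a list of rows, each an object with "xyz": the shift along the tool's x, y, z in mm, a list of three; "rotation": the turn, a rotation vector about the tool's x, y, z in degrees, a list of three. A call has 1 to 5 rows; each row shifts and turns the commanded pose from where the row before left it, along the tool's axes as they then stand; what a row does not reach is not made up. A row lasts 1/12 s, in which the tool goes at most 41.7 mm and 7.16 degrees, less where a joint would pass 70% of its speed; a pose out of reach is approached as far as the arm can. A call is refused whole if a number of a shift passes 41.7 or a number of a turn 7.16, either way. A call with a gripper value outside its range is refused whole. "hand" is the finger opening in mm, from 0 to 85.4, set as the call begins (left out, the last holds). The fingers move at their own pace and stop on an object; "newtons" is the grip in N (left out, the last holds). Time passes only in rows, so rows that do not move let the fingers close. It gives the time, the measured TCP pose, the force, the opening and the grip force at its end, in the units of the state.
- sensors.read_state(): the state, without advancing time (a new reading comes with each control period).
- viewer.camera(name): name is "scene" or "top" or "wrist"; returns a dict with "frame" (420x560x3 uint8, red, green, blue), "fx", "fy", "cx", "cy" (pixels), "pose" (4x4, takes a point from camera to world coordinates). Camera axes: x right, y up, looking along -z (the intrinsics and any distortion apply to the point x, -y, -z); pixel columns grow to the right and rows downward; lengths in m; the calibration is good to about 2 mm. A picture is of the moment at which its call begins. There is no depth.
- order.hand_in(): hands the job in; it is judged then, once.
Trained networks look in the newest picture that a camera, given by its name, has taken for a name from the list of things; names that differ only in an ending like _2 or _b are one class to them, and where a whole thing is asked for, a point or a joint stands for the part that bears it (a point fixed in the world has none). Each returns a list of dicts, best first, with "p" (0 to 1); they miss things now and then, are a little off and sometimes report something else, mostly with a low value. They report only what shows in the picture. A call takes as long as a camera call. They do not tell look-alikes from the thing itself.
- spotter.recognise(camera, thing): "location" ([x, y, z] in m, in the coordinates of the camera as it stood for that picture, good to about 4 mm: the middle of the surface that is visible of it).
- spotter.cut_out(camera, thing): "mask" (420x560 bool, what is visible of it).
The state is a dict: "time_s": time; "joint_pos": joint angles; "joint_velocities": joint speeds; "joint_efforts": joint torques, N m; "ee_pos": TCP position; "tool_rot": TCP orientation; "force": force on the tool from outside, world axes, zero at the start; "moment": the same for the moment, N m; "opening": finger opening in m; "finger_force": force on a finger pad.
Only numpy, scipy, OpenCV 4.12 (cv2) and the standard library are available. Lean on these libraries where they do the work, as an engineer would, in place of code of your own. Each camera call takes 0.05 s, during which the arm holds its last target. There are 200 camera calls.

## Working session

There is one attempt and no reset: what is moved stays moved. The work goes in short steps, Python scripts to look and compute and a tool call to move; the robot and the scene stay as the last step left them, time stands still between calls to the robot, and variables do not carry over. Pictures are saved under pics/ and viewed, at most 10 in all, crops included, and the job is handed in when it is done.

Besides the shell and the picture viewer there is one more tool, called after "Call:" as name(argument=value, ...) on one line, values as JSON. arm_command: Moves the arm, as the interface text tells. Its arguments: {"type":"object","properties":{"increments":{"type":"array"},"hand":{"type":"number"},"newtons":{"type":"number"}},"required":["increments"]}

```bash
ls; mkdir -p pics; cat > h.py <<'E'
import numpy as np, cv2
from cell import sensors, viewer, order, spotter
def cam(n,save=None):
    c=viewer.camera(n)
    if save: cv2.imwrite(f'pics/{save}.png',c['frame'][:,:,::-1])
    return c
def find(n,c,things,k=2):
    P=np.array(c['pose'])
    for t in things:
        for d in spotter.recognise(n,t)[:k]:
            w=P[:3,:3]@np.array(d['location'])+P[:3,3]
            print(n,t,round(d['p'],2),w.round(4),px(c,w).round(0))
def px(c,w):
    P=np.array(c['pose']); q=P[:3,:3].T@(np.array(w)-P[:3,3])
    return np.array([c['cx']+c['fx']*q[0]/-q[2], c['cy']-c['fy']*q[1]/-q[2]])
def ray(c,u,v,z):
    P=np.array(c['pose']); d=P[:3,:3]@np.array([(u-c['cx'])/c['fx'],-(v-c['cy'])/c['fy'],-1])
    o=P[:3,3]; return o+d*(z-o[2])/d[2]
E
python3 - <<'E'
from h import *
s=sensors.read_state(); print(s['time_s'],s['ee_pos'],np.round(s['tool_rot'],3),s['opening'])
T=['press','clamp_grip','blank','screw_top','handle','bezel']
ims=[]
for n in ['scene','top']:
    c=cam(n,n+'0'); print({k:c[k] for k in c if k!='frame'}); find(n,c,T,3)
E
```

```text
pics
0.0 [0.26373045 0.56635668 0.40392484] [[-0.907  0.422 -0.001]
 [ 0.422  0.907 -0.002]
 [-0.    -0.002 -1.   ]] 0.08484389572356793
{'fx': 484.49653213525056, 'fy': 484.49653213525056, 'cx': 285.9894559565177, 'cy': 213.2245483328982, 'pose': array([[-0.1190399 , -0.7979125 ,  0.59090197,  1.24575329],
       [ 0.99284571, -0.10124709,  0.06329634,  0.02425786],
       [ 0.00932216,  0.59420928,  0.80425644,  1.13915432],
       [ 0.        ,  0.        ,  0.        ,  1.        ]])}
scene press 0.57 [ 0.5987 -0.0419  0.0216] [286. 266.]
scene press 0.55 [ 0.4606 -0.3608  0.0179] [182. 214.]
scene clamp_grip 0.9 [ 0.5454 -0.1814  0.144 ] [235. 218.]
scene blank 0.88 [ 0.2669 -0.4628  0.0063] [166. 163.]
scene blank 0.83 [0.34   0.0609 0.0096] [331. 197.]
scene blank 0.63 [ 0.5735 -0.0386  0.0258] [289. 258.]
scene screw_top 0.71 [0.5554 0.0464 0.1311] [324. 233.]
scene screw_top 0.18 [ 0.5492 -0.185   0.1456] [233. 219.]
{'fx': 420.4046355291453, 'fy': 420.4046355291453, 'cx': 276.66741335814226, 'cy': 211.47846505525024, 'pose': array([[ 3.04682885e-02,  9.95499987e-01, -8.97299247e-02,
         4.05584675e-01],
       [-9.99535711e-01,  3.03262197e-02, -2.94652040e-03,
        -3.96801225e-02],
       [-2.12091603e-04,  8.97780396e-02,  9.95961776e-01,
         1.45374051e+00],
       [ 0.00000000e+00,  0.00000000e+00,  0.00000000e+00,
         1.00000000e+00]])}
top press 0.6 [ 0.582  -0.0548  0.0191] [283. 198.]
top clamp_grip 0.54 [ 0.5444 -0.185   0.1534] [325. 206.]
top clamp_grip 0.41 [0.5686 0.0418 0.1351] [253. 197.]
top blank 0.93 [0.5444 0.2398 0.0075] [197. 207.]
top blank 0.64 [0.3353 0.0684 0.0082] [244. 269.]
top blank 0.62 [ 0.5705 -0.0305  0.0283] [276. 201.]
top screw_top 0.46 [0.5674 0.0459 0.1353] [251. 197.]
```

```bash
python3 - <<'E'
import cv2
a=cv2.imread('pics/scene0.png');b=cv2.imread('pics/top0.png')
cv2.imwrite('pics/s1.png',cv2.resize(a[150:340,170:420],(790,600),interpolation=cv2.INTER_CUBIC))
cv2.imwrite('pics/t1.png',b)
E
```

```text
(no output)
```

View pics/s1.png

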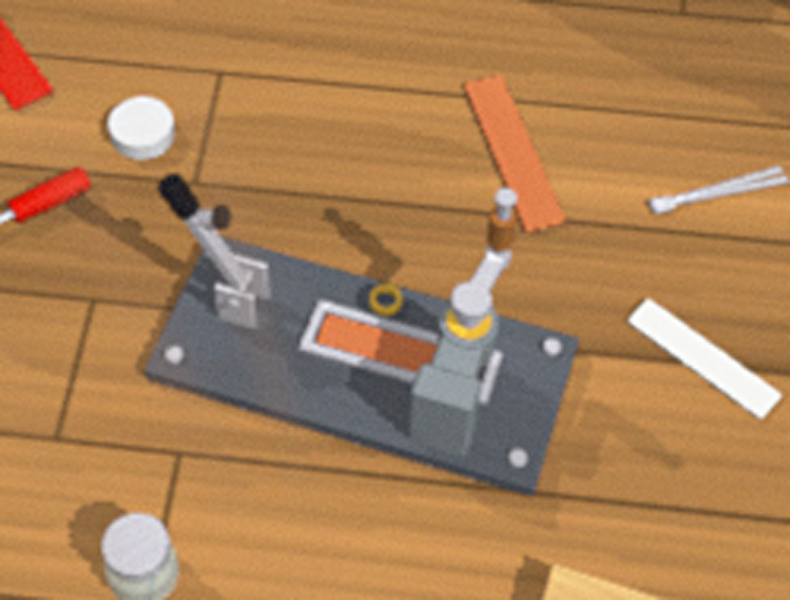

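View pics/t1.png

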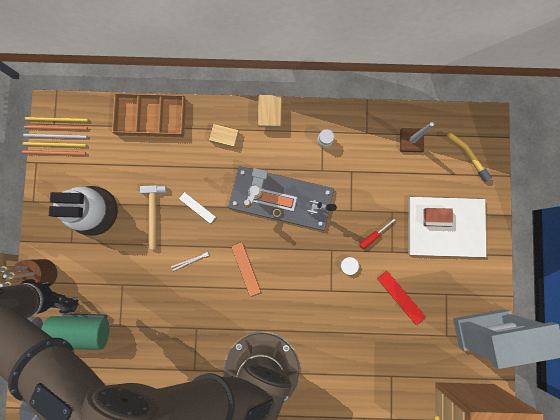

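The blank candidates (scene crop) are:
- red bar at (20,65): excluded by colour
- white bar at (705,358): excluded by colour
- larger copper bar on the bench at (515,150)
- smaller copper bar in the press nest at (380,345): this is the one meant, and the clamp already points at it

The crop also shows the clamp leaning back with its grip at (178,195). The crank handle is at (502,232), the hub at (472,298) and the bezel at (386,298). Next I'll compute the press pose.

```bash
python3 - <<'E'
from h import *
from scipy.optimize import least_squares
c=cam('scene'); f=lambda u,v:(170+u/3.16,150+v/3.158)
# (pixel crop, press coords) : corners at top face
pts=[((578,338),(-.075,.170,.02)),((148,370),(.075,-.170,.02)),((536,484),(.075,.170,.02)),((472,291),(0,.085,.134))]
def T(p,q): s,k=np.sin(p[2]),np.cos(p[2]); return np.array([p[0]+k*q[0]-s*q[1],p[1]+s*q[0]+k*q[1],q[2]])
r=least_squares(lambda p:np.concatenate([px(c,T(p,q))-f(*u) for u,q in pts]),[.57,-.04,-.2])
p=r.x; print(p,r.fun.round(1))
for n,q in [('axis',(0,.085,.137)),('grip',(0,-.112-.0474,.056+.1037))]: print(n,T(p,q),(px(c,T(p,q))-[170,150])*3.16)
h=ray(c,*f(502,232),.165); print('handle',h, px(c,h))
d=h-T(p,(0,.085,0)); print('r',np.hypot(*d[:2]), 'ang',np.arctan2(d[1],d[0])-p[2]-np.pi)
c=cam('wrist','w0'); print(np.array(c['pose']).round(3))
find('wrist',c,['press','clamp_grip','handle','screw_top'],1)
c=cam('top');print('hub top',ray(c,251,197,.134))
E
```

```text
[ 0.57930016 -0.04634633 -0.19570701] [ 1.  -2.4 -0.9 -1.2  0.6 -0.5 -0.6  3.6]
axis [0.59582927 0.03703106 0.137     ] [470.42849343 300.46475154]
grip [ 0.54830322 -0.20270345  0.1597    ] [175.57175255 202.96393805]
handle [0.54787325 0.05612924 0.165     ] [328.86075949 223.46421786]
r 0.0516189892336129 ang -0.18328436535224268
[[ 0.422 -0.864 -0.275  0.193]
 [ 0.907  0.401  0.129  0.599]
 [-0.002 -0.304  0.953  0.375]
 [ 0.     0.     0.     1.   ]]
hub top [0.56795621 0.04674232 0.134     ]
```

Call:
arm_command(increments=[{"xyz": [-25.4, -22.4, -2.5], "rotation": [0, 0, 0]}, {"xyz": [-25.4, -22.4, -2.5], "rotation": [0, 0, 0]}, {"xyz": [-25.4, -22.4, -2.5], "rotation": [0, 0, 0]}, {"xyz": [-25.4, -22.4, -2.5], "rotation": [0, 0, 0]}, {"xyz": [-25.4, -22.4, -2.5], "rotation": [0, 0, 0]}], hand=0)

```text
time_s: 1.47
ee_pos: [0.3321, 0.4099, 0.4174]
tool_rot: [[-0.907, 0.422, 0.0], [0.422, 0.907, 0.0], [-0.0, 0.0, -1.0]]
force: [0.6, 0.9, 0.4]
opening: 0.0256
finger_force: 0.0
```

Call:
arm_command(increments=[{"xyz": [-25.4, -22.4, -2.5], "rotation": [0, 0, 0]}, {"xyz": [-25.4, -22.4, -2.5], "rotation": [0, 0, 0]}, {"xyz": [-25.4, -22.4, -2.5], "rotation": [0, 0, 0]}, {"xyz": [-25.4, -22.4, -2.5], "rotation": [0, 0, 0]}, {"xyz": [-25.4, -22.4, -2.5], "rotation": [0, 0, 0]}])

```text
time_s: 1.88
ee_pos: [0.3999, 0.2546, 0.4301]
tool_rot: [[-0.907, 0.422, 0.0], [0.422, 0.907, 0.001], [-0.0, 0.001, -1.0]]
force: [0.7, 0.8, -1.2]
opening: 0.0002
finger_force: 0.0
```

Call:
arm_command(increments=[{"xyz": [-25.4, -22.4, -2.5], "rotation": [0, 0, 0]}, {"xyz": [-25.4, -22.4, -2.5], "rotation": [0, 0, 0]}, {"xyz": [-25.4, -22.4, -2.5], "rotation": [0, 0, 0]}, {"xyz": [-25.4, -22.4, -2.5], "rotation": [0, 0, 0]}, {"xyz": [-25.4, -22.4, -2.5], "rotation": [0, 0, 0]}])

```text
time_s: 2.3
ee_pos: [0.4677, 0.0995, 0.4426]
tool_rot: [[-0.907, 0.422, 0.001], [0.422, 0.907, 0.0], [-0.0, 0.001, -1.0]]
force: [0.1, 0.1, 0.5]
opening: 0.0
finger_force: 0.0
```

Call:
arm_command(increments=[{"xyz": [-25.4, -22.4, -2.5], "rotation": [0, 0, 0]}, {"xyz": [-25.4, -22.4, -2.5], "rotation": [0, 0, 0]}, {"xyz": [-25.4, -22.4, -2.5], "rotation": [0, 0, 0]}, {"xyz": [0, 0, 0], "rotation": [0, 0, -6.85]}, {"xyz": [0, 0, 0], "rotation": [0, 0, -6.85]}])

```text
time_s: 2.72
ee_pos: [0.5086, 0.0056, 0.45]
tool_rot: [[-0.981, 0.195, 0.001], [0.195, 0.981, -0.001], [-0.001, -0.0, -1.0]]
force: [-0.2, 1.6, -0.3]
opening: 0.0002
finger_force: 0.0
```

```bash
python3 - <<'E'
from h import *
c=cam('wrist','w1'); find('wrist',c,['press','clamp_grip','handle','screw_top','blank'],2)
E
```

```text
wrist press 0.74 [ 0.5483 -0.0749  0.02  ] [228. 219.]
wrist clamp_grip 0.72 [ 0.5429 -0.1831  0.1494] [101. 274.]
wrist handle 0.66 [0.5338 0.0544 0.1814] [342. 235.]
wrist handle 0.66 [0.5469 0.0445 0.1338] [325. 231.]
wrist screw_top 0.88 [0.5425 0.047  0.1341] [327. 227.]
wrist blank 0.94 [0.5401 0.2394 0.0061] [452. 168.]
wrist blank 0.88 [ 0.5752 -0.0303  0.0257] [263. 232.]
```

View pics/w1.png

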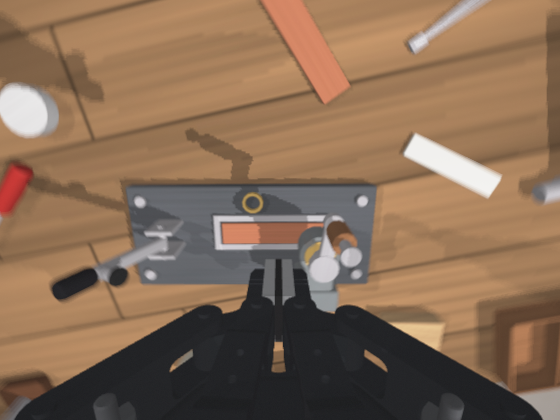

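The wrist view shows the base squared to the tool, with bolts at (140,202), (362,202), (151,275) and (357,274). The hub is at (324,268), the handle at (341,237) with its cap at (350,257), and the clamp grip at (76,284).

```bash
cat >> h.py <<'E'
def toP(p,w): s,k=np.sin(p[2]),np.cos(p[2]); d=np.array(w)-np.array([p[0],p[1],0]); return np.array([k*d[0]+s*d[1],-s*d[0]+k*d[1],d[2]])
def T(p,q): s,k=np.sin(p[2]),np.cos(p[2]); return np.array([p[0]+k*q[0]-s*q[1],p[1]+s*q[0]+k*q[1],q[2]])
E
python3 - <<'E'
from h import *
c=cam('wrist')
B=np.array([ray(c,*u,.024) for u in [(140,202),(362,202),(151,275),(357,274)]]); print(B.round(3))
o=B.mean(0); d=(B[1]-B[0])+(B[3]-B[2]); yaw=np.arctan2(-d[0],d[1]); p=[o[0],o[1],yaw]; print('press',p)
for n,u,z in [('hub',(324,268),.134),('cap',(350,257),.207),('grip',(76,284),.16)]: w=ray(c,*u,z); print(n,w.round(4),toP(p,w).round(4))
print('axis exp',T(p,(0,.085,.137)),px(c,T(p,(0,.085,.134))),'grip exp',T(p,(0,-.1594,.16)),px(c,T(p,(0,-.1594,.16))))
print('corners',[px(c,T(p,(a,b,.02))).round(0) for a in(-.075,.075) for b in (-.17,.17)])
E
```

```text
[[ 0.499 -0.181  0.024]
 [ 0.558  0.112  0.024]
 [ 0.607 -0.202  0.024]
 [ 0.665  0.093  0.024]]
press [np.float64(0.5824469723804948), np.float64(-0.044624363319616084), np.float64(-0.19550888944387138)]
hub [0.5864 0.0404 0.134 ] [-0.0127  0.0842  0.134 ]
cap [0.5415 0.0569 0.207 ] [-0.0599  0.0917  0.207 ]
grip [ 0.5421 -0.1993  0.16  ] [-0.0096 -0.1596  0.16  ]
axis exp [0.59895956 0.0387563  0.137     ] [324.28782592 278.77260196] grip exp [ 0.55148101 -0.20098762  0.16      ] [ 78.21454646 292.65698179]
corners [array([125., 187.]), array([378., 186.]), array([140., 286.]), array([368., 285.])]
```

Call:
arm_command(increments=[{"xyz": [-10.3, -37.1, 0], "rotation": [0, 0, 0]}, {"xyz": [-10.3, -37.1, 0], "rotation": [0, 0, 0]}, {"xyz": [-10.3, -37.1, 0], "rotation": [0, 0, 0]}, {"xyz": [-10.3, -37.1, 0], "rotation": [0, 0, 0]}, {"xyz": [-10.3, -37.1, 0], "rotation": [0, 0, 0]}])

```text
time_s: 3.48
ee_pos: [0.5222, -0.1852, 0.4499]
tool_rot: [[-0.981, 0.196, 0.001], [0.196, 0.981, 0.0], [-0.0, 0.0, -1.0]]
force: [1.6, -0.1, -0.4]
opening: 0.0001
finger_force: 0.0
```

Call:
arm_command(increments=[{"xyz": [-10.3, -37.1, 0], "rotation": [0, 0, 0]}, {"xyz": [-10.3, -37.1, 0], "rotation": [0, 0, 0]}, {"xyz": [0, 0, 0], "rotation": [0, 0, 0]}])

```text
time_s: 3.73
ee_pos: [0.5263, -0.2685, 0.45]
tool_rot: [[-0.979, 0.206, -0.0], [0.206, 0.979, -0.005], [-0.001, -0.005, -1.0]]
force: [-1.8, 0.3, -0.3]
opening: 0.0004
finger_force: 0.0
```

```bash
python3 - <<'E'
from h import *
c=cam('wrist','w2'); find('wrist',c,['clamp_grip'],2)
E
```

```text
wrist clamp_grip 0.79 [ 0.5406 -0.191   0.1549] [368. 207.]
```

View pics/w2.png

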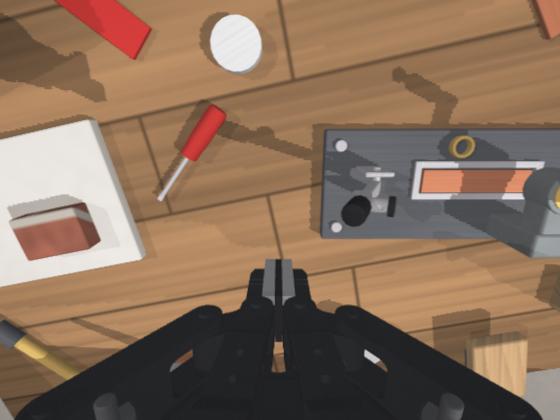

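The clamp grip's end is at (356,211) and the fingers are well to its left, clear of it. Next I'll descend and push.

Call:
arm_command(increments=[{"xyz": [0, 0, 32], "rotation": [0, 0, 0]}, {"xyz": [0, 0, 32], "rotation": [0, 0, 0]}, {"xyz": [0, 0, 32], "rotation": [0, 0, 0]}, {"xyz": [0, 0, 31], "rotation": [0, 0, 0]}, {"xyz": [0, 0, 0], "rotation": [0, 0, 0]}])

```text
time_s: 4.25
ee_pos: [0.5268, -0.2574, 0.3173]
tool_rot: [[-0.981, 0.193, -0.008], [0.193, 0.981, 0.004], [0.009, 0.003, -1.0]]
force: [-1.2, 0.9, -0.7]
opening: 0.0003
finger_force: 0.0
```

Call:
arm_command(increments=[{"xyz": [0, 12, 0], "rotation": [0, 0, 0]}, {"xyz": [0, 12, 0], "rotation": [0, 0, 0]}, {"xyz": [0, 12, 0], "rotation": [0, 0, 0]}, {"xyz": [0, 12, 0], "rotation": [0, 0, 0]}, {"xyz": [0, 12, 0], "rotation": [0, 0, 0]}])

```text
time_s: 4.67
ee_pos: [0.5406, -0.2003, 0.3244]
tool_rot: [[-0.981, 0.195, 0.003], [0.195, 0.981, -0.0], [-0.003, 0.0, -1.0]]
force: [-0.5, -2.2, 2.0]
opening: -0.0006
finger_force: 0.8
```

Call:
arm_command(increments=[{"xyz": [0, 12, 0], "rotation": [0, 0, 0]}, {"xyz": [0, 12, 0], "rotation": [0, 0, 0]}, {"xyz": [0, 12, 0], "rotation": [0, 0, 0]}, {"xyz": [0, 12, 0], "rotation": [0, 0, 0]}, {"xyz": [0, 12, 0], "rotation": [0, 0, 0]}])

```text
time_s: 5.08
ee_pos: [0.5515, -0.1415, 0.3224]
tool_rot: [[-0.981, 0.195, -0.001], [0.195, 0.981, 0.0], [0.001, 0.0, -1.0]]
force: [0.6, -0.5, -0.3]
opening: 0.0001
finger_force: 0.1
```

Call:
arm_command(increments=[{"xyz": [0, 0, 0], "rotation": [0, 0, 0]}, {"xyz": [0, 0, -30], "rotation": [0, 0, 0]}, {"xyz": [0, 0, -40], "rotation": [0, 0, 0]}, {"xyz": [0, 0, -40], "rotation": [0, 0, 0]}, {"xyz": [0, 10, 0], "rotation": [0, 0, 0]}], hand=85)

```text
time_s: 5.5
ee_pos: [0.5542, -0.1365, 0.4402]
tool_rot: [[-0.98, 0.199, 0.01], [0.199, 0.98, -0.003], [-0.011, -0.001, -1.0]]
force: [0.8, -1.7, 1.4]
opening: 0.0607
finger_force: 0.0
```

Call:
arm_command(increments=[{"xyz": [10, 36, 0], "rotation": [0, 0, 0]}, {"xyz": [10, 36, 0], "rotation": [0, 0, 0]}, {"xyz": [10, 36, 0], "rotation": [0, 0, 0]}, {"xyz": [10, 36, 0], "rotation": [0, 0, 0]}, {"xyz": [0, 0, 0], "rotation": [0, 0, 0]}])

```text
time_s: 5.92
ee_pos: [0.5418, 0.0241, 0.4321]
tool_rot: [[-0.983, 0.186, -0.001], [0.186, 0.983, 0.004], [0.002, 0.004, -1.0]]
force: [0.5, 1.1, -0.7]
opening: 0.085
finger_force: 0.0
```

```bash
python3 - <<'E'
from h import *
s=sensors.read_state(); print(s['ee_pos'],s['force'])
c=cam('wrist','w3'); find('wrist',c,['clamp_grip','handle','screw_top'],2)
E
```

```text
[0.5417945  0.02408609 0.432098  ] [ 0.53086332  1.07707596 -0.74127154]
wrist clamp_grip 0.66 [ 0.5629 -0.079   0.0623] [196. 224.]
wrist clamp_grip 0.48 [0.3746 0.2054 0.0083] [409.   8.]
wrist screw_top 0.79 [0.5437 0.0481 0.1346] [304. 206.]
```

View pics/w3.png

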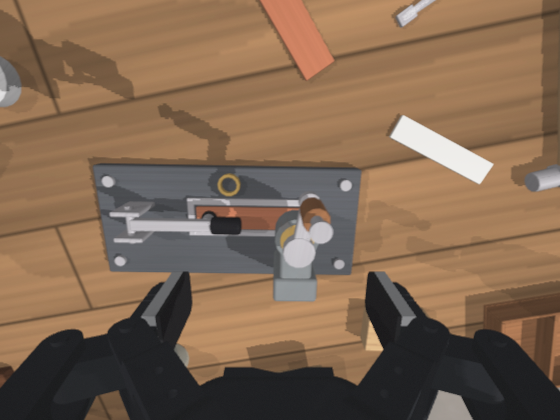

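The clamp is down on the blank: its bar lies level at rows 220-226, with the grip at (225,226). The hub is at (299,253), the cap at (320,231) and the handle body at (315,212).

```bash
python3 - <<'E'
from h import *
s=sensors.read_state(); R=np.array(s['tool_rot']); e=s['ee_pos']
c=cam('wrist'); p=[.5824,-.0446,-.1955]
h=ray(c,299,253,.134); k=ray(c,320,231,.207); b=ray(c,315,211,.165)
for w in (h,k,b): print(w.round(4),toP(p,w).round(4))
d=k-h; print('r',np.hypot(*d[:2]),'ang',np.arctan2(d[1],d[0])-p[2]-np.pi+2*np.pi)
print('to cap in tool', R.T@(np.array([k[0],k[1],.167+.155])-e)*1000)
E
```

```text
[0.5907 0.0241 0.134 ] [-0.0052  0.069   0.134 ]
[0.5434 0.0425 0.207 ] [-0.0552  0.0778  0.207 ]
[0.542  0.0441 0.165 ] [-0.0569  0.0791  0.165 ]
r 0.05077663131098154 ang 6.10795923393942
to cap in tool [  4.44251118  27.55140387 110.60313786]
```

```bash
python3 - <<'E'
from h import *
import pickle
c=cam('wrist'); s=sensors.read_state(); print(s['ee_pos'])
pickle.dump((c,s),open('w4.pkl','wb'))
f=c['frame'][180:300,230:390,::-1]; cv2.imwrite('pics/w4.png',cv2.resize(f,(800,600),interpolation=cv2.INTER_CUBIC))
E
```

```text
[0.54240769 0.01405063 0.43270666]
```

View pics/w4.png

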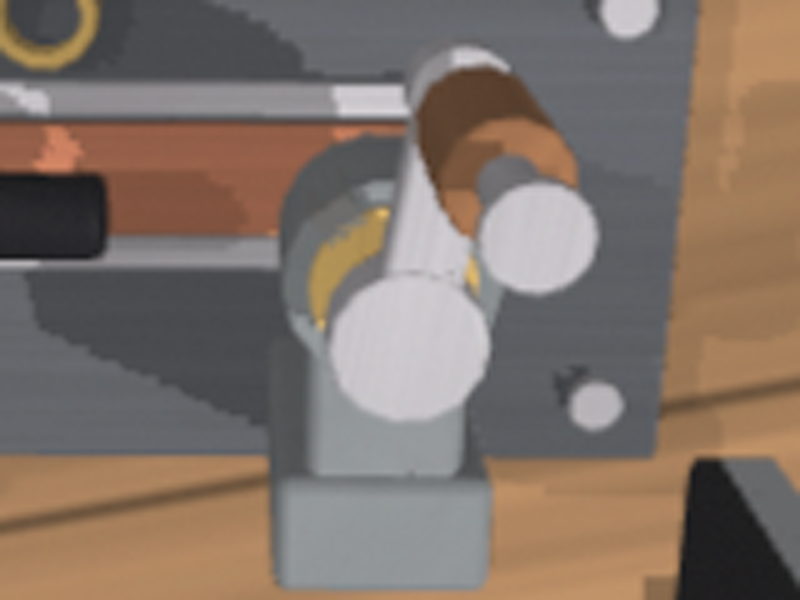

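The hub disc is centred at crop (410,347) and the cap at (539,237).

```bash
python3 - <<'E'
from h import *
import pickle
c,s=pickle.load(open('w4.pkl','rb'))
R=np.array(s['tool_rot']); e=s['ee_pos']; p=[.5824,-.0446,-.1955]
f=lambda u,v:(230+u/5,180+v/5)
for rz in (0,-.003,-.005):
  h=ray(c,*f(410,347),.137+rz); k=ray(c,*f(539,237),.137+.073+rz); b=ray(c,*f(465,75),.137+rz)
  d=k-h; print(rz,h.round(4),k.round(4),'r',np.hypot(*d[:2]).round(4),'ang',np.arctan2(d[1],d[0])-p[2]+np.pi-2*np.pi)
  q=np.array(c['pose'])[2,3]
print(toP(p,h),'cam z',q,c['fx'], 'cap depth',c['fx']*.016/23.6,R.round(3).tolist())
k=ray(c,*f(539,237),.207)
print('to handle in tool', R.T@(np.array([k[0],k[1],.170+.155])-e)*1000)
E
```

```text
0 [0.5882 0.0364 0.137 ] [0.5421 0.054  0.21  ] r 0.0493 ang -0.16863074269928902
-0.003 [0.5895 0.0365 0.134 ] [0.5433 0.0544 0.207 ] r 0.0496 ang -0.17301633791250115
-0.005 [0.5905 0.0366 0.132 ] [0.5441 0.0546 0.205 ] r 0.0498 ang -0.17591144770009137
[-0.00785227  0.08118763  0.132     ] cam z 0.4025334137711355 303.1716060656657 cap depth 0.20554007190892587 [[-0.98, 0.198, 0.0], [0.198, 0.98, -0.001], [-0.0, -0.001, -1.0]]
to handle in tool [  7.13770321  39.7576088  107.6824616 ]
```

Call:
arm_command(increments=[{"xyz": [4, 20, 0], "rotation": [0, 0, 0]}, {"xyz": [3, 20, 0], "rotation": [0, 0, 0]}, {"xyz": [0, 0, 35], "rotation": [0, 0, 0]}, {"xyz": [0, 0, 36], "rotation": [0, 0, 0]}, {"xyz": [0, 0, 0], "rotation": [0, 0, 0]}])

```text
time_s: 6.63
ee_pos: [0.5413, 0.0555, 0.3563]
tool_rot: [[-0.98, 0.197, -0.009], [0.197, 0.98, -0.002], [0.008, -0.004, -1.0]]
force: [-2.3, 0.8, 0.3]
opening: 0.085
finger_force: 0.0
```

Call:
arm_command(increments=[{"xyz": [0, 0, 36], "rotation": [0, 0, 0]}, {"xyz": [0, 0, 0], "rotation": [0, 0, 0]}, {"xyz": [0, 0, 0], "rotation": [0, 0, 0]}])

```text
time_s: 6.88
ee_pos: [0.5432, 0.0554, 0.326]
tool_rot: [[-0.98, 0.197, -0.003], [0.197, 0.98, -0.001], [0.002, -0.001, -1.0]]
force: [0.1, -0.4, 0.7]
opening: 0.0849
finger_force: 0.0
```

Call:
arm_command(increments=[{"xyz": [0, 0, 0], "rotation": [0, 0, 0]}, {"xyz": [0, 0, 0], "rotation": [0, 0, 0]}, {"xyz": [0, 0, 0], "rotation": [0, 0, 0]}, {"xyz": [0, 0, 0], "rotation": [0, 0, 0]}, {"xyz": [0, 0, 0], "rotation": [0, 0, 0]}], hand=0, newtons=50)

```text
time_s: 7.3
ee_pos: [0.5435, 0.0564, 0.3265]
tool_rot: [[-0.981, 0.195, 0.001], [0.195, 0.981, 0.0], [-0.001, 0.001, -1.0]]
force: [-0.3, 0.2, -0.0]
opening: 0.025
finger_force: 0.0
```

Call:
arm_command(increments=[{"xyz": [0, 0, 0], "rotation": [0, 0, 0]}, {"xyz": [0, 0, 0], "rotation": [0, 0, 0]}, {"xyz": [0, 0, 0], "rotation": [0, 0, 0]}, {"xyz": [0, 0, 0], "rotation": [0, 0, 0]}, {"xyz": [0, 0, 0], "rotation": [0, 0, 0]}])

```text
time_s: 7.72
ee_pos: [0.5435, 0.0564, 0.3258]
tool_rot: [[-0.981, 0.196, 0.0], [0.196, 0.981, 0.0], [-0.0, 0.0, -1.0]]
force: [0.7, -0.0, -0.7]
opening: 0.0206
finger_force: 48.8
```

```bash
python3 - <<'E'
import numpy as np
def tab(a,b,st):
    t=np.radians(np.arange(a,b+st/2,st)); P=50*np.c_[np.cos(t),-np.sin(t)]
    for x,d in zip(np.degrees(t)[1:],np.diff(P,axis=0).round(1)): print(round(x,1),d.tolist())
tab(-12.5,62.5,15); print(); tab(62.5,157.5,5)
E
```

```text
2.5 [1.1, -13.0]
17.5 [-2.3, -12.9]
32.5 [-5.5, -11.8]
47.5 [-8.4, -10.0]
62.5 [-10.7, -7.5]

67.5 [-4.0, -1.8]
72.5 [-4.1, -1.5]
77.5 [-4.2, -1.1]
82.5 [-4.3, -0.8]
87.5 [-4.3, -0.4]
92.5 [-4.4, 0.0]
97.5 [-4.3, 0.4]
102.5 [-4.3, 0.8]
107.5 [-4.2, 1.1]
112.5 [-4.1, 1.5]
117.5 [-4.0, 1.8]
122.5 [-3.8, 2.2]
127.5 [-3.6, 2.5]
132.5 [-3.3, 2.8]
137.5 [-3.1, 3.1]
142.5 [-2.8, 3.3]
147.5 [-2.5, 3.6]
152.5 [-2.2, 3.8]
157.5 [-1.8, 4.0]
```

Call:
arm_command(increments=[{"xyz": [1.1, -13, 0], "rotation": [0, 0, 0]}, {"xyz": [-2.3, -12.9, 0], "rotation": [0, 0, 0]}, {"xyz": [0, 0, 0], "rotation": [0, 0, 0]}])

```text
time_s: 7.97
ee_pos: [0.5401, 0.0275, 0.3264]
tool_rot: [[-0.98, 0.198, 0.003], [0.198, 0.98, -0.001], [-0.003, -0.001, -1.0]]
force: [3.6, -0.6, 0.2]
opening: 0.0207
finger_force: 49.0
```

Call:
arm_command(increments=[{"xyz": [-5.5, -11.8, 0], "rotation": [0, 0, 0]}, {"xyz": [-8.4, -10, 0], "rotation": [0, 0, 0]}, {"xyz": [-10.7, -7.5, 0], "rotation": [0, 0, 0]}, {"xyz": [0, 0, 0], "rotation": [0, 0, 0]}, {"xyz": [0, 0, 0], "rotation": [0, 0, 0]}])

```text
time_s: 8.38
ee_pos: [0.559, -0.0033, 0.3262]
tool_rot: [[-0.981, 0.196, 0.003], [0.196, 0.981, 0.001], [-0.003, 0.002, -1.0]]
force: [3.6, 4.5, 0.1]
opening: 0.0205
finger_force: 49.4
```

```bash
python3 - <<'E'
from h import *
import pickle
c=cam('wrist','w5'); print(sensors.read_state()['force']); find('wrist',c,['screw_top'],1)
c=cam('scene','s5'); find('scene',c,['screw_top','handle'],1); print(sensors.read_state()['force'])
cv2.imwrite('pics/s5c.png',cv2.resize(c['frame'][190:290,250:380,::-1],(780,600)))
E
```

```text
[4.20079    4.75680037 0.00494938]
scene screw_top 0.64 [0.5741 0.0121 0.1337] [309. 237.]
scene handle 0.56 [ 0.565  -0.0065  0.17  ] [303. 225.]
[3.66466445 4.44740302 0.70040211]
```

View pics/w5.png

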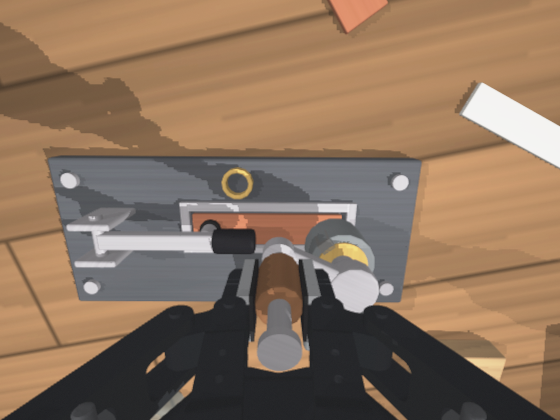

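The handle is held and the crank turned with it, and the clamp and bezel are undisturbed. The pin cap shows at (280,348). An 8 mm drop should move it about 7 px, so I'll track it while turning in small steps.

```bash
cat > chk.py <<'E'
from h import *
A=np.array([.5892,.0365])
c=viewer.camera('wrist'); f=[sensors.read_state()['force']]
for _ in range(2): viewer.camera('wrist'); f.append(sensors.read_state()['force'])
s=sensors.read_state()
ref=cv2.imread('pics/w5.png')[322:374,254:306]
m=cv2.matchTemplate(np.ascontiguousarray(c['frame'][:,:,::-1]),ref,cv2.TM_CCOEFF_NORMED)[290:350,235:275]
_,v,_,l=cv2.minMaxLoc(m); 
d=np.array(s['ee_pos'])[:2]-A; R=np.array(s['tool_rot'])
th=np.degrees(np.arctan2(-(d@[.194,.981]),d@[-.981,.194]))
print('t',round(s['time_s'],2),'theta',th.round(1),'r',np.hypot(*d).round(4),'cap',l[0]+235+26,l[1]+290+26,round(v,2),'F',np.mean(f,0).round(2))
import time; cv2.imwrite('pics/c%d.png'%(s['time_s']*100),c['frame'][:,:,::-1])
E
python3 chk.py
```

```text
t 8.78 theta 63.2 r 0.0499 cap 280 348 0.99 F [4.63 4.39 0.07]
```

Call:
arm_command(increments=[{"xyz": [-4.6, -0.8, 0], "rotation": [0, 0, 0]}, {"xyz": [-4.1, -1.5, 0], "rotation": [0, 0, 0]}, {"xyz": [0, 0, 0], "rotation": [0, 0, 0]}])

```text
time_s: 9.03
ee_pos: [0.5665, -0.0075, 0.3257]
tool_rot: [[-0.981, 0.196, 0.001], [0.196, 0.981, -0.0], [-0.0, 0.0, -1.0]]
force: [2.9, 2.0, 0.2]
opening: 0.0207
finger_force: 49.5
```

```bash
python3 chk.py
```

```text
t 9.18 theta 73.3 r 0.0494 cap 280 348 0.97 F [2.14 2.37 0.41]
```

Call:
arm_command(increments=[{"xyz": [-4.2, -1.1, 0], "rotation": [0, 0, 0]}, {"xyz": [-4.3, -0.8, 0], "rotation": [0, 0, 0]}, {"xyz": [0, 0, 0], "rotation": [0, 0, 0]}])

```text
time_s: 9.43
ee_pos: [0.5744, -0.0107, 0.3256]
tool_rot: [[-0.981, 0.196, 0.0], [0.196, 0.981, -0.0], [-0.0, -0.0, -1.0]]
force: [1.7, 0.6, 1.2]
opening: 0.0204
finger_force: 49.5
```

```bash
python3 chk.py
```

```text
t 9.58 theta 83.3 r 0.0494 cap 280 348 0.96 F [ 1.31  1.51 -0.15]
```

Call:
arm_command(increments=[{"xyz": [-4.3, -0.4, 0], "rotation": [0, 0, 0]}, {"xyz": [-4.4, 0, 0], "rotation": [0, 0, 0]}, {"xyz": [0, 0, 0], "rotation": [0, 0, 0]}])

```text
time_s: 9.83
ee_pos: [0.583, -0.0125, 0.3257]
tool_rot: [[-0.981, 0.196, 0.0], [0.196, 0.981, -0.0], [-0.0, -0.0, -1.0]]
force: [2.1, 2.0, 0.7]
opening: 0.0203
finger_force: 49.5
```

```bash
python3 chk.py
```

```text
t 9.98 theta 93.5 r 0.0495 cap 280 348 0.95 F [0.61 1.41 0.12]
```

Call:
arm_command(increments=[{"xyz": [-4.3, 0.4, 0], "rotation": [0, 0, 0]}, {"xyz": [-4.3, 0.8, 0], "rotation": [0, 0, 0]}, {"xyz": [0, 0, 0], "rotation": [0, 0, 0]}])

```text
time_s: 10.23
ee_pos: [0.5917, -0.013, 0.3257]
tool_rot: [[-0.981, 0.196, 0.0], [0.196, 0.981, -0.0], [-0.0, -0.0, -1.0]]
force: [0.5, 1.0, 0.7]
opening: 0.0207
finger_force: 49.5
```

```bash
python3 chk.py
```

```text
t 10.38 theta 103.6 r 0.0495 cap 280 348 0.93 F [1.01 0.65 0.15]
```

Call:
arm_command(increments=[{"xyz": [-4.2, 1.1, 0], "rotation": [0, 0, 0]}, {"xyz": [-4.1, 1.5, 0], "rotation": [0, 0, 0]}, {"xyz": [0, 0, 0], "rotation": [0, 0, 0]}])

```text
time_s: 10.63
ee_pos: [0.6004, -0.0118, 0.3257]
tool_rot: [[-0.981, 0.195, 0.001], [0.195, 0.981, -0.0], [-0.001, 0.0, -1.0]]
force: [0.8, 0.6, 0.9]
opening: 0.0202
finger_force: 49.5
```

```bash
python3 chk.py
```

```text
t 10.78 theta 113.6 r 0.0496 cap 280 348 0.92 F [0.4  0.49 0.03]
```

Call:
arm_command(increments=[{"xyz": [-4.0, 1.8, 0], "rotation": [0, 0, 0]}, {"xyz": [-3.8, 2.2, 0], "rotation": [0, 0, 0]}, {"xyz": [0, 0, 0], "rotation": [0, 0, 0]}])

```text
time_s: 11.03
ee_pos: [0.6089, -0.0092, 0.3257]
tool_rot: [[-0.981, 0.195, 0.001], [0.195, 0.981, 0.0], [-0.001, 0.0, -1.0]]
force: [1.5, 0.9, -0.5]
opening: 0.0204
finger_force: 49.6
```

```bash
python3 chk.py
```

```text
t 11.18 theta 123.7 r 0.0497 cap 280 347 0.71 F [0.88 1.38 0.04]
```

Call:
arm_command(increments=[{"xyz": [-3.6, 2.5, 0], "rotation": [0, 0, 0]}, {"xyz": [-3.3, 2.8, 0], "rotation": [0, 0, 0]}, {"xyz": [0, 0, 0], "rotation": [0, 0, 0]}])

```text
time_s: 11.43
ee_pos: [0.6165, -0.0052, 0.3257]
tool_rot: [[-0.981, 0.195, 0.0], [0.195, 0.981, 0.0], [-0.0, 0.0, -1.0]]
force: [-0.4, 1.4, 0.1]
opening: 0.0207
finger_force: 49.6
```

```bash
python3 chk.py; python3 - <<'E'
import cv2,glob,numpy as np
fs=sorted(glob.glob('pics/c*.png'),key=lambda f:int(f[6:-4])); print(fs)
a=[cv2.imread(f)[250:400,200:400] for f in (fs[0],fs[len(fs)//2],fs[-2],fs[-1])]
cv2.imwrite('pics/cmp.png',cv2.resize(np.vstack([np.hstack(a[:2]),np.hstack(a[2:])]),(800,600)))
E
```

```text
t 11.58 theta 133.8 r 0.0499 cap 280 342 0.64 F [ 0.46  1.01 -0.27]
['pics/c878.png', 'pics/c918.png', 'pics/c958.png', 'pics/c998.png', 'pics/c1038.png', 'pics/c1078.png', 'pics/c1118.png', 'pics/c1158.png']
```

View pics/cmp.png

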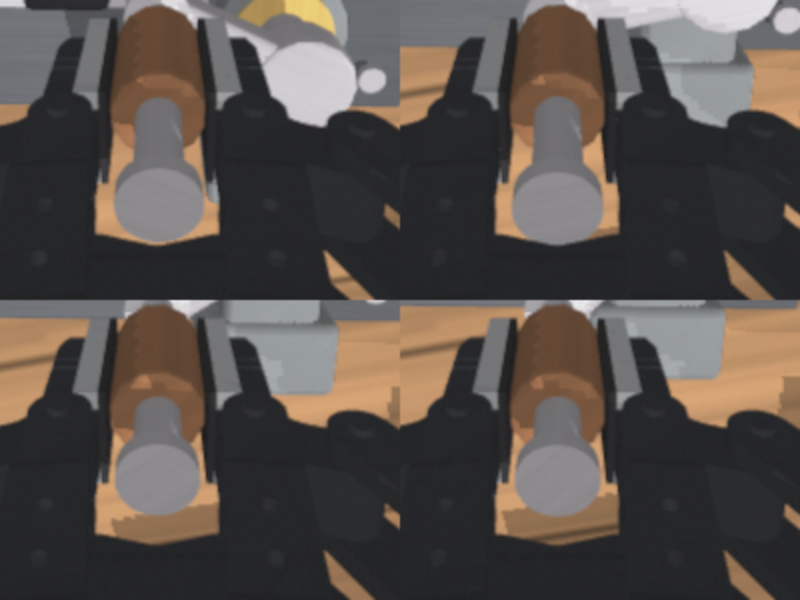

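The pin cap dropped between theta 113.6° and 123.7°: it is clearly lower in the two bottom panels. That puts the drop at about 118.6°, and the crank is now at 133.8°. The target is 118.6 − 360 = −241.4°, which is 375° forward.

```bash
python3 - <<'E'
import numpy as np
t=np.radians(133.8-15*np.arange(26)); P=49.8*np.c_[np.cos(t),-np.sin(t)]
for x,d in zip(np.degrees(t)[1:],np.diff(P,axis=0).round(1)): print(round(x,1),d.tolist())
E
```

```text
118.8 [10.5, -7.7]
103.8 [12.1, -4.7]
88.8 [12.9, -1.4]
73.8 [12.9, 2.0]
58.8 [11.9, 5.2]
43.8 [10.1, 8.1]
28.8 [7.7, 10.5]
13.8 [4.7, 12.1]
-1.2 [1.4, 12.9]
-16.2 [-2.0, 12.9]
-31.2 [-5.2, 11.9]
-46.2 [-8.1, 10.1]
-61.2 [-10.5, 7.7]
-76.2 [-12.1, 4.7]
-91.2 [-12.9, 1.4]
-106.2 [-12.9, -2.0]
-121.2 [-11.9, -5.2]
-136.2 [-10.1, -8.1]
-151.2 [-7.7, -10.5]
-166.2 [-4.7, -12.1]
-181.2 [-1.4, -12.9]
-196.2 [2.0, -12.9]
-211.2 [5.2, -11.9]
-226.2 [8.1, -10.1]
-241.2 [10.5, -7.7]
```

Call:
arm_command(increments=[{"xyz": [10.5, -7.7, 0], "rotation": [0, 0, 0]}, {"xyz": [12.1, -4.7, 0], "rotation": [0, 0, 0]}, {"xyz": [12.9, -1.4, 0], "rotation": [0, 0, 0]}, {"xyz": [12.9, 2.0, 0], "rotation": [0, 0, 0]}, {"xyz": [0, 0, 0], "rotation": [0, 0, 0]}])

```text
time_s: 12.0
ee_pos: [0.5647, -0.0066, 0.326]
tool_rot: [[-0.981, 0.194, -0.0], [0.194, 0.981, 0.002], [0.001, 0.002, -1.0]]
force: [-1.0, 1.4, -0.5]
opening: 0.0204
finger_force: 49.7
```

```bash
python3 chk.py
```

```text
t 12.15 theta 73.8 r 0.0496 cap 280 348 0.78 F [ 0.85  2.74 -0.25]
```

Call:
arm_command(increments=[{"xyz": [11.9, 5.2, 0], "rotation": [0, 0, 0]}, {"xyz": [10.1, 8.1, 0], "rotation": [0, 0, 0]}, {"xyz": [7.7, 10.5, 0], "rotation": [0, 0, 0]}, {"xyz": [4.7, 12.1, 0], "rotation": [0, 0, 0]}, {"xyz": [1.4, 12.9, 0], "rotation": [0, 0, 0]}])

```text
time_s: 12.57
ee_pos: [0.5404, 0.0471, 0.3259]
tool_rot: [[-0.981, 0.196, 0.001], [0.196, 0.981, -0.001], [-0.001, -0.001, -1.0]]
force: [2.8, -2.2, -0.6]
opening: 0.0206
finger_force: 49.7
```

```bash
python3 chk.py
```

```text
t 12.72 theta -2.6 r 0.0497 cap 280 348 0.76 F [ 1.96  1.61 -0.35]
```

Call:
arm_command(increments=[{"xyz": [-2.0, 12.9, 0], "rotation": [0, 0, 0]}, {"xyz": [-5.2, 11.9, 0], "rotation": [0, 0, 0]}, {"xyz": [-8.1, 10.1, 0], "rotation": [0, 0, 0]}, {"xyz": [-10.5, 7.7, 0], "rotation": [0, 0, 0]}, {"xyz": [0, 0, 0], "rotation": [0, 0, 0]}])

```text
time_s: 13.13
ee_pos: [0.5764, 0.0854, 0.3255]
tool_rot: [[-0.981, 0.194, 0.002], [0.194, 0.981, -0.0], [-0.002, -0.0, -1.0]]
force: [1.2, 1.3, -0.1]
opening: 0.0207
finger_force: 49.7
```

```bash
python3 chk.py
```

```text
t 13.28 theta -61.7 r 0.0502 cap 280 348 0.77 F [ 0.97  0.96 -0.74]
```

Call:
arm_command(increments=[{"xyz": [-12.1, 4.7, 0], "rotation": [0, 0, 0]}, {"xyz": [-12.9, 1.4, 0], "rotation": [0, 0, 0]}, {"xyz": [-12.9, -2.0, 0], "rotation": [0, 0, 0]}, {"xyz": [-11.9, -5.2, 0], "rotation": [0, 0, 0]}, {"xyz": [-10.1, -8.1, 0], "rotation": [0, 0, 0]}])

```text
time_s: 13.7
ee_pos: [0.6315, 0.0643, 0.3255]
tool_rot: [[-0.981, 0.194, -0.0], [0.194, 0.981, 0.001], [0.001, 0.001, -1.0]]
force: [-0.1, 2.2, -1.2]
opening: 0.0204
finger_force: 49.8
```

```bash
python3 chk.py
```

```text
t 13.85 theta -138.4 r 0.05 cap 280 348 0.62 F [ 5.79  1.2  -0.24]
```

Call:
arm_command(increments=[{"xyz": [-7.7, -10.5, 0], "rotation": [0, 0, 0]}, {"xyz": [-4.7, -12.1, 0], "rotation": [0, 0, 0]}, {"xyz": [-1.4, -12.9, 0], "rotation": [0, 0, 0]}, {"xyz": [2.0, -12.9, 0], "rotation": [0, 0, 0]}, {"xyz": [0, 0, 0], "rotation": [0, 0, 0]}])

```text
time_s: 14.27
ee_pos: [0.6314, 0.0091, 0.3254]
tool_rot: [[-0.98, 0.2, -0.003], [0.2, 0.98, -0.002], [0.003, -0.002, -1.0]]
force: [-0.0, -2.3, -1.2]
opening: 0.0208
finger_force: 49.7
```

```bash
python3 chk.py
```

```text
t 14.42 theta 162.5 r 0.05 cap 280 348 0.5 F [ 1.3  -1.68 -1.07]
```

Call:
arm_command(increments=[{"xyz": [5.2, -11.9, 0], "rotation": [0, 0, 0]}, {"xyz": [8.1, -10.1, 0], "rotation": [0, 0, 0]}, {"xyz": [10.5, -7.7, 0], "rotation": [0, 0, 0]}, {"xyz": [0, 0, 0], "rotation": [0, 0, 0]}, {"xyz": [0, 0, 0], "rotation": [0, 0, 0]}])

```text
time_s: 14.83
ee_pos: [0.6038, -0.0109, 0.3258]
tool_rot: [[-0.981, 0.195, -0.0], [0.195, 0.981, 0.0], [0.0, -0.0, -1.0]]
force: [-0.3, -1.7, -0.4]
opening: 0.0202
finger_force: 49.7
```

```bash
python3 chk.py; python3 - <<'E'
import cv2,glob,numpy as np
fs=sorted(glob.glob('pics/c[0-9]*.png'),key=lambda f:int(f[6:-4])); print(fs[-1])
L=cv2.imread(fs[-1]); a=[cv2.imread('pics/c1118.png')[250:400,200:400],L[250:400,200:400]]
cv2.imwrite('pics/cmp2.png',np.vstack([cv2.resize(np.hstack(a),(560,210)),cv2.resize(L,(560,390))]))
E
```

```text
t 14.98 theta 119.2 r 0.0495 cap 280 348 0.65 F [-0.31 -1.72 -0.82]
pics/c1498.png
```

View pics/cmp2.png

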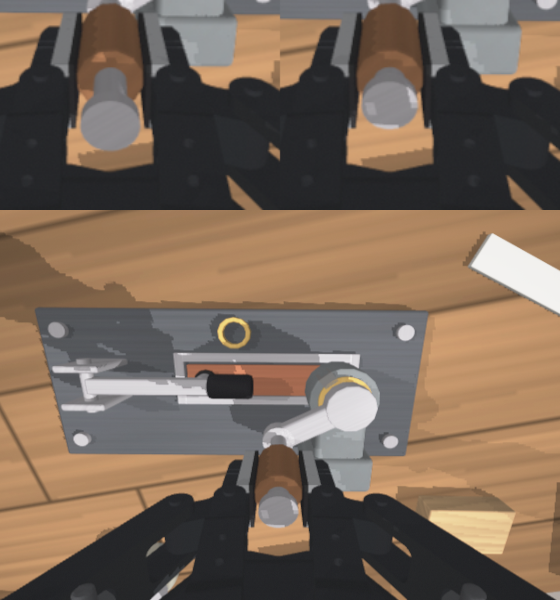

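The cap has gone down by another step, so the screw is drawn in one turn. The crank is at 119.2° against a target of 118.6°. The clamp is down on the blank at crop (230,386), the bezel is where it was, and the handle is still gripped.

```bash
python3 -c "
from cell import sensors,order
s=sensors.read_state(); print(s['force'],max(abs(s['joint_velocities'])),s['finger_force']); print(order.hand_in())"
```

```text
[-0.69006951 -2.41347208 -1.09505217] 0.1956074607094017 49.72071647644043
the job is handed in; nothing more can be done
None
```

I handed the job in at about 15 s: the clamp is down on the blank, and the screw was backed off to its drop (seen in the wrist camera at about 119° ± 5°) and then turned one full turn forward, with the handle still gripped and still.

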